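# Bolt the lattice shutters

## Task

Bolt this pair of shutters shut before it is carried off: lift the bolt's handle out of its rest notch and slide the bolt across through the keeper. Ride the handle lightly along the rail to find the locking notch by feel, and turn the handle fully down into it. Do not force the handle against the rail or the notch, leave the other things on the shutters and the bench alone, and let go of the handle at the end.

Things in the scene. Friction and masses are not known exactly. Their poses are not given: they have to be found in the camera images.
- rod_axis (a point): Point on the axis of the bolt's level steel rod (14 mm thick, 17 mm above the shutters' face) where the handle grows from it; slides with the rod. Its y axis runs along the rod, in the direction in which the bolt is shot (towards the keeper staple on the other leaf); its -x is the side where handle and notches lie, its z is up. Straps, rail and cheeks stand at most 34 mm above the face.
- knob (a point): Centre of the handle's steel ball knob, 22 mm across, on a flat stem 8 mm wide along the rod, 52 mm from the rod axis; fully down it is 30 mm above the shutters' face. Seen from the rod axis it lies at (-52 cos a, 0, 52 sin a) mm in that point's axes, with a = 0.262 rad + joint handle.
- bolt (a joint): How far the bolt is shot, m; about 0 at rest, friction about 4 N. The middle of the locking notch lies anywhere from 0.049 to 0.071: the fitter screws that piece on where it suits and it is not measured. The notch is 3 mm wider than the stem; a raised handle passes over it to an end stop 11 mm further. Rail and notch, on the -x side, bear up to 40 N, about 17 N of press on the knob.
- handle (a joint): Turn of the handle about the rod, rad: 0 fully down in a notch (15 degrees above level), 1.31 straight up, 1.5 its end; above 0.6 it clears all. Between the two notches it rests on a level rail, 24 mm from the rod axis, at about 0.41; the locking notch's far cheek is 3 mm higher and stops a riding handle. Stiff (0.09 N m): it stays where left. The ball can turn in a pinch along the rod.
- block_a: Bystander: small wooden lattice piece, 40 x 22 x 16 mm with a 12 mm tongue, on the other leaf's bottom rail beyond the keeper; origin under the middle.
- block_b: Bystander: small dark wooden lattice piece, 30 x 22 x 16 mm with a 12 mm tongue, on the same rail further out; origin under the middle.
- block_c: Bystander: small wooden lattice piece, 40 x 22 x 16 mm with a 12 mm tongue, on the bottom rail behind the bolt's tail; origin under the middle.
- strip: Bystander: wooden strip 200 x 22 x 14 mm lying on the lattice of the other leaf; origin under the middle.
- wrench: Bystander: steel adjustable wrench, 240 mm long, 44 mm wide, 15 mm high, lying along the rod's direction on the lattice of the bolt's leaf, some 110 mm to the +x side of the rod; origin under the middle.
- jar: Bystander: closed glass jar, 70 mm wide and 85 mm high, on the bench right of the shutters; origin under the middle.

How it is judged (in metres and radians):
On the way, in this order (a step that is already met when the one before it is completed fails the run):
1. the handle is lifted out of its rest notch (value of joint handle above 0.35 rad and value of joint bolt below 0.012 m), for 0.05 s.
2. the bolt is slid across (value of joint bolt above 0.042 m), for 0.1 s.
At the end, for the whole second after the job is handed in: The bolt is shot (more than 44 mm), the handle lies within 0.12 rad of fully down, in the locking notch, and is let go (value of joint bolt above 0.044 m and value of joint handle below 0.12 rad and contact force between handle and the fingers below 0.5 N); the robot touches nothing.
It fails at once if the handle is forced against the rail, the notch or the strap with more than 40 N (contact force between handle and catch above 40 N or contact force between handle_c0 and window_c0 above 40 N or contact force between handle_c0 and window_c1 above 40 N).
It fails at once if a bystander is pushed more than 20 mm (distance of any of block_a, block_b, block_c, strip, wrench, jar from where it was at the start of the episode above 0.02 m).
It also fails if it takes over 61 s, if anything falls off the work surface, if the arm or the gripper's body presses on something with over 40 N, if the wrist force passes 120 N, or if a joint passes its speed limit or range.

## Robot

A 7-joint arm with a two-finger parallel gripper is mounted at the origin on the work surface. World frame = base frame: x ahead of the robot, y to its left, z up, the work surface at z = 0. Lengths are in mm, angles in rad, forces in N, time in s.
With the tool pointing down it reaches from about 425 to 925 mm from the base axis. Payload 6.8 kg.
Tool frame: the origin (TCP) lies between the finger pads; the fingertips stand 25 mm ahead of it and the grasp point (between the pads) lies 6 mm ahead of it; z points along the fingers, y is the line along which they close (so a half turn about z gives the same grasp; the last joint's range is limited). The gripper opens to 85 mm and grips with 20 to 120 N. Pads are 22 mm wide; open, the fingers measure 114 mm over their backs; the gripper's body (76 mm by 85 mm) begins 54 mm behind the grasp point. The pads swing forward as they close: fully open they stand 13 mm farther back than shut.
Start: joints at [1.118, 0.477, 0.022, 1.555, -0.011, 1.109, -0.083], TCP at [228.165, -635.285, 256.308] pointing down, gripper open.
Joint ranges: [-2.96, 2.96], [-0.34, 2.1], [-1.41, 1.46], [0.24, 2.44], [-1.37, 4.51], [0.17, 1.92], [-2.96, 2.96]. Speed limits (rad/s): [2.39, 2.39, 3.14, 3.14, 3.14, 3.14, 3.14].

## Interface

Orientations are given as a unit quaternion [x, y, z, w].
In Python, from cell import ctrl, cams gives the robot as it stands.
- The arm moves only by the tool send_rows, never from a script. Its arguments are lists of equal length, an entry for each row: "travel": the shift along the tool's x, y, z normalised to -1 to 1, where 1 is 100 mm, a list of three; "turn": the turn about the tool's z normalised to -1 to 1, where 1 is 90 degrees; "gripper": the finger opening in mm, from 0 to 85.4. A call has 1 to 5 rows; each row is the pose to reach, as a shift and turn from the pose commanded when the call began, along the tool's axes at that moment; what a row does not reach only later rows make up. A row lasts 1/8 s, in which the tool goes at most 62.5 mm and 10.7 degrees, less where a joint would pass 70% of its speed; a pose out of reach is approached as far as the arm can. A call with a number of a shift or a turn outside -1 to 1 is refused whole. A call with a gripper value outside its range is refused whole. The fingers move at their own pace and stop on an object; "force" is the grip in N (left out, the last holds). Time passes only in rows, so rows that repeat a pose let the fingers close. It gives the time, the measured TCP pose, the force, the opening and the grip force at its end, in the units of the state.
- ctrl.get_state(): the state, without advancing time (a new reading comes with each control period).
- cams.grab_frame(name): name is "scene" or "top" or "wrist"; returns the picture (480x640x3 uint8, red, green, blue); there is no depth.
- cams.camera_model(name): a dict with "fx", "fy", "cx", "cy" (pixels), "xyz" and "rotation" of the camera in the world. Camera axes: x right, y up, looking along -z (the intrinsics and any distortion apply to the point x, -y, -z); pixel columns grow to the right and rows downward; lengths in mm; the calibration is good to about 2 mm. A picture is of the moment at which its call begins: read the wrist's pose just before it. camera_model takes no time and is no camera call; for the wrist camera it gives the pose at the moment of the call.
- ctrl.close_job(): hands the job in; it is judged then, once.
The state is a dict: "time_s": time; "joint_positions": joint angles; "joint_vel": joint speeds; "joint_torque": joint torques, N m; "tcp_pos": TCP position; "tool_rot": TCP orientation; "contact_force": force on the tool from outside, world axes, zero at the start; "torque": the same for the moment, N m; "opening": finger opening in mm; "grip_force": force on a finger pad.
Only numpy, scipy, OpenCV 4.12 (cv2) and the standard library are available. Lean on these libraries where they do the work, as an engineer would, in place of code of your own. Each camera call takes 0.05 s, during which the arm holds its last target. There are 200 camera calls.

## Working session

There is one attempt and no reset: what is moved stays moved. The work goes in short steps, Python scripts to look and compute and a tool call to move; the robot and the scene stay as the last step left them, time stands still between calls to the robot, and variables do not carry over. Pictures are saved under pics/ and viewed, at most 10 in all, crops included, and the job is handed in when it is done.

Besides the shell and the picture viewer there is one more tool, called after ">>>" in YAML: its name, and indented under it one key for each argument. send_rows: Moves the arm, as the interface text tells. Scaled input: -1 to 1 covers 100 mm each way for a shift and 90 degrees each way for a turn. Its arguments: {"type":"object","properties":{"travel":{"type":"array"},"turn":{"type":"array"},"gripper":{"type":"array"},"force":{"type":"number"}},"required":["travel","turn","gripper"]}

```bash
mkdir -p pics
python3 - <<'E'
from cell import ctrl,cams
import cv2,numpy as np
s=ctrl.get_state();print(s)
ims=[]
for n in("top","scene","wrist"):
    m=cams.camera_model(n);print(n,m)
    im=cams.grab_frame(n)[:,:,::-1];cv2.imwrite(f"pics/{n}0.png",im)
E
```

```text
{'time_s': 0.0, 'joint_positions': array([ 1.11787843,  0.47780188,  0.02236936,  1.55646362, -0.01150345,
        1.10930282, -0.08308591]), 'joint_vel': array([-0.00038828, -0.0008483 , -0.00166594, -0.00076077,  0.00035386,
        0.0020458 ,  0.00081192]), 'joint_torque': array([-5.01131726e-04, -5.96467924e+01,  1.60771888e+00, -2.81203365e+01,
        1.23841257e-02,  9.53905284e-03, -2.04097637e-05]), 'tcp_pos': array([ 227.95221189, -634.75637715,  255.31992549]), 'tool_rot': array([ 9.85173276e-01,  1.71559797e-01, -2.30914110e-04, -8.94206766e-04]), 'contact_force': array([ 0.21828608,  0.4847213 , -0.4119725 ]), 'torque': array([-0.02172934,  0.02122357,  0.00660024]), 'grip_force': 0.0, 'opening': 85.53092174683994}
top {'fx': 459.0179254807641, 'fy': 459.0179254807641, 'cx': 316.40647861939095, 'cy': 239.5987231434631, 'xyz': array([ 506.67447797, -128.39616846, 1035.58092378]), 'rotation': array([ 0.02854556, -0.0340237 , -0.69876489,  0.71397141])}
scene {'fx': 606.1319235627633, 'fy': 606.1319235627633, 'cx': 320.5651570060844, 'cy': 239.54396967635054, 'xyz': array([1085.79181333, -710.8544976 , 1011.16810681]), 'rotation': array([0.31878487, 0.10804984, 0.32250088, 0.8847003 ])}
wrist {'fx': 346.34463085333584, 'fy': 346.34463085333584, 'cx': 318.71871548704377, 'cy': 245.96262851206194, 'xyz': array([ 300.82637363, -607.93521322,  372.6745938 ]), 'rotation': array([-0.12536986,  0.08886113, -0.56856635,  0.80815741])}
```

View pics/top0.png

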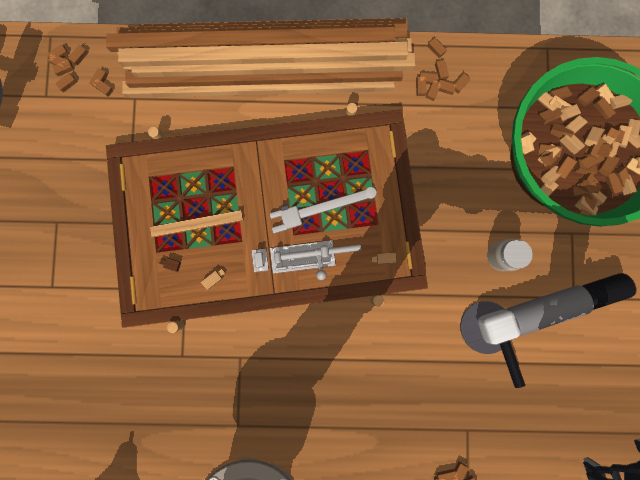

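View pics/scene0.png

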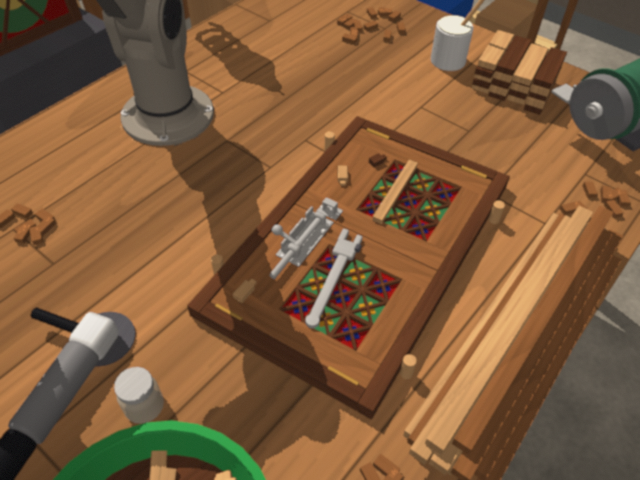

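The top view shows the bolt's rod running from (360,248) to the keeper at (260,260), with the knob near (321,276). The scene view has the knob near (276,230). I'll zoom both.

Run:
```python
import cv2,numpy as np
a=cv2.imread("pics/top0.png")[225:295,240:400];b=cv2.imread("pics/scene0.png")[190:290,255:365]
a=cv2.resize(a,None,fx=5,fy=5,interpolation=2)  #800x350
b=cv2.resize(b,(275*1,250))
b=cv2.resize(cv2.imread("pics/scene0.png")[195:285,260:350],None,fx=6,fy=6,interpolation=2)
cv2.imwrite("pics/c1.png",a);cv2.imwrite("pics/c2.png",b)
```

```text
(no output)
```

View pics/c1.png

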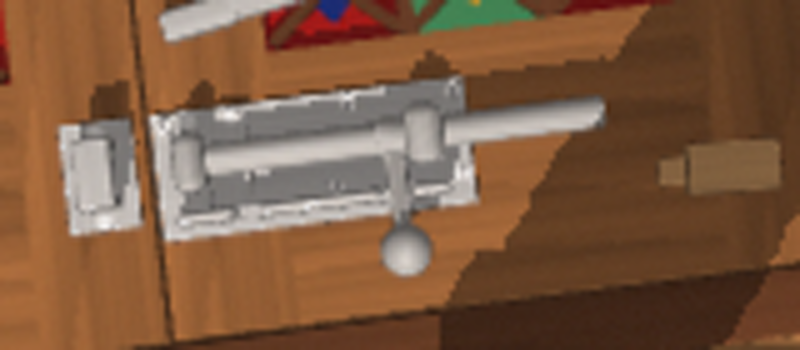

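View pics/c2.png

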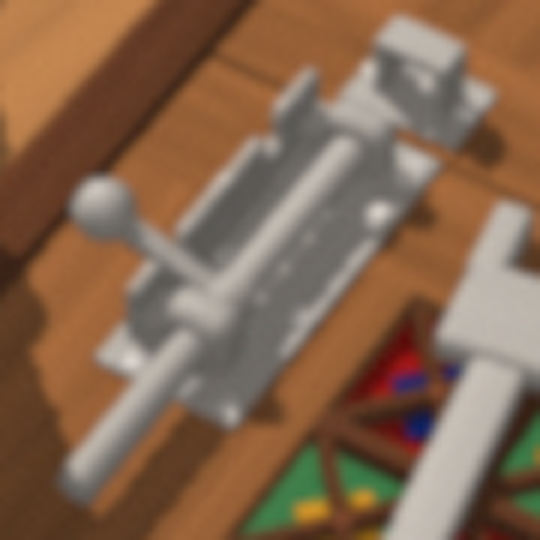

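The crops put the knob at top (321,275) and scene (277,229.5), with the handle root at top (318.6,252.4). Next I triangulate.

```bash
cat > h.py <<'E'
import numpy as np
from scipy.spatial.transform import Rotation as R
from cell import ctrl,cams
def ray(m,p):
    d=np.array([(p[0]-m['cx'])/m['fx'],-(p[1]-m['cy'])/m['fy'],-1.])
    return m['xyz'],R.from_quat(m['rotation']).apply(d/np.linalg.norm(d))
def plane(m,p,z):
    o,d=ray(m,p);return o+d*(z-o[2])/d[2]
def tri(rs):
    A=sum(np.eye(3)-np.outer(d,d) for o,d in rs);b=sum((np.eye(3)-np.outer(d,d))@o for o,d in rs)
    x=np.linalg.solve(A,b);return x,[np.linalg.norm(np.cross(x-o,d)) for o,d in rs]
E
python3 - <<'E'
from h import *
t,s=cams.camera_model("top"),cams.camera_model("scene")
k,e=tri([ray(t,(320.8,274.8)),ray(s,(276.5,229.2))]);print("knob",k,e)
r,e=tri([ray(t,(318.3,252.2)),ray(s,(296,243))]);print("root",r,e)
q,e=tri([ray(t,(360,247)),ray(s,(273,275.2))]);print("tail",q,e)
z=r[2]
for zz in(z,k[2]-13):
    a,b=plane(t,(281.2,256.8),zz),plane(t,(360,246.9),zz);d=a-b;print(zz,a,b,np.degrees(np.arctan2(d[1],d[0])))
st=ctrl.get_state();print(R.from_quat(st['tool_rot']).as_matrix())
E
```

```text
knob [ 518.04069645 -146.2324137    70.39266154] [np.float64(0.6809401489008929), np.float64(0.6809401489007582)]
root [ 565.82919491 -140.40290493   58.6922482 ] [np.float64(1.0552739733059429), np.float64(1.0552739733057734)]
tail [ 580.67281015 -228.34260352   53.44807332] [np.float64(0.9243457435330257), np.float64(0.9243457435328899)]
58.69224820097706 [555.06513076 -60.92071074  58.6922482 ] [ 579.84009999 -228.45502821   58.6922482 ] 98.4119327538168
57.3926615408958 [555.12950642 -60.83094595  57.39266154] [ 579.93743459 -228.58813976   57.39266154] 98.41193275381677
[[ 9.41138913e-01  3.38019588e-01 -5.51802918e-04]
 [ 3.38020032e-01 -9.41137959e-01  1.34187174e-03]
 [-6.57437394e-05 -1.44940815e-03 -9.99998947e-01]]
```

Knob at about (517.5,-147,70), face at z≈40, rod heading 98.4°. That means a turn of +11.4° and a shift in tool axes of about (437,-362), keeping height first.

>>> send_rows:
  travel:
    - [0.3,-0.25,0]
    - [0.6,-0.5,0]
    - [0.87,-0.72,0]
  turn: [0,0,0]
  gripper: [45,45,45]

```text
time_s: 0.52
tcp_pos: [286.4, -536.7, 256.0]
tool_rot: [0.985, 0.172, -0.0, -0.0]
contact_force: [1.0, -0.3, 0.5]
opening: 44.9
grip_force: 0.0
```

>>> send_rows:
  travel:
    - [0.3,-0.25,0]
    - [0.6,-0.5,0]
    - [0.87,-0.72,0]
  turn: [0,0,0]
  gripper: [45,45,45]

```text
time_s: 0.9
tcp_pos: [343.9, -439.4, 256.1]
tool_rot: [0.985, 0.172, -0.0, -0.0]
contact_force: [0.4, 0.3, 0.8]
opening: 44.9
grip_force: 0.0
```

>>> send_rows:
  travel:
    - [0.3,-0.25,0]
    - [0.6,-0.5,0]
    - [0.87,-0.72,0]
  turn: [0,0,0]
  gripper: [45,45,45]

```text
time_s: 1.27
tcp_pos: [401.3, -342.3, 256.2]
tool_rot: [0.985, 0.172, -0.0, -0.0]
contact_force: [0.5, 0.3, -0.1]
opening: 45.2
grip_force: 0.0
```

>>> send_rows:
  travel:
    - [0.3,-0.25,0]
    - [0.6,-0.5,0]
    - [0.87,-0.72,0]
  turn: [0,0,0]
  gripper: [45,45,45]

```text
time_s: 1.65
tcp_pos: [458.8, -245.2, 256.2]
tool_rot: [0.985, 0.172, -0.0, -0.0]
contact_force: [-0.6, -0.4, 0.1]
opening: 44.9
grip_force: 0.0
```

>>> send_rows:
  travel:
    - [0.3,-0.25,0.2]
    - [0.6,-0.5,0.5]
    - [0.87,-0.72,0.8]
    - [0.87,-0.72,0.8]
  turn: [0.04,0.08,0.127,0.127]
  gripper: [45,45,45,45]

```text
time_s: 2.15
tcp_pos: [515.5, -145.9, 174.0]
tool_rot: [0.997, 0.075, -0.002, -0.001]
contact_force: [-0.3, 0.1, 0.4]
opening: 45.0
grip_force: 0.0
```

Run:
```python
from h import *
import cv2
st=ctrl.get_state();print(st['time_s'],st['tcp_pos'],st['contact_force'],st['opening']);print(R.from_quat(st['tool_rot']).as_matrix().round(3))
m=cams.camera_model("wrist");cv2.imwrite("pics/w1.png",cams.grab_frame("wrist")[:,:,::-1]);np.save("w1.npy",m,allow_pickle=True)
o=m['xyz'];Rm=R.from_quat(m['rotation'])
for p in ([517.5,-147,70],[568,-139,57]):
    c=Rm.inv().apply(np.array(p)-o);print(m['cx']+m['fx']*c[0]/-c[2],m['cy']-m['fy']*c[1]/-c[2])
```

```text
2.15 [ 515.53584645 -145.87856162  173.95456522] [-0.26198066  0.09893633  0.42219753] 44.953349884593635
[[ 0.989  0.15  -0.004]
 [ 0.15  -0.989  0.002]
 [-0.004 -0.003 -1.   ]]
322.30148083786946 252.8570701441182
321.8609063817473 173.78959324772364
```

View pics/w1.png

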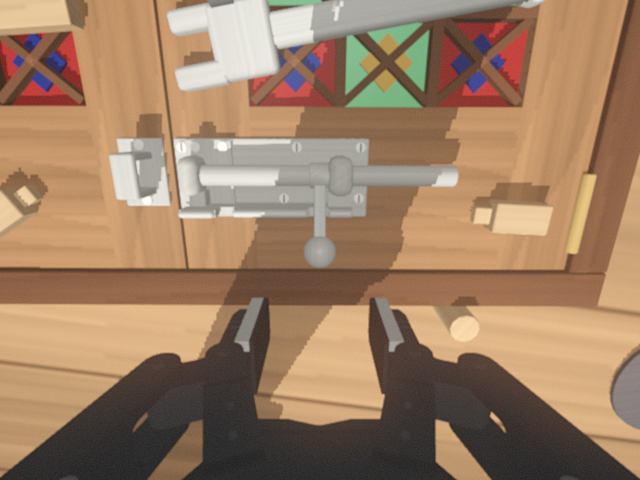

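The close view shows the knob at (320,252), about 1.5 mm off the prediction towards the keeper, with the rod level in the picture. The frame border's inner edge is at row 270, so I'll check its height and distance.

Run:
```python
from h import *
m=np.load("w1.npy",allow_pickle=True).item()
t,s=cams.camera_model("top"),cams.camera_model("scene")
print(tri([ray(t,(427,287)),ray(s,(190,309))]))
print("knob",plane(m,(320,251.5),70))
print(tri([ray(m,(320,251.5)),ray(s,(276.5,229.2)),ray(t,(320.8,274.8))]))
for z in(40,46,52):print(z,plane(m,(320,270),z))
```

```text
(array([ 499.1216863 , -377.61080136,   27.86815385]), [np.float64(2.511898312925816), np.float64(2.5118983129258536)])
knob [ 518.22246006 -145.31935531   70.        ]
(array([ 517.9816652 , -145.84060407,   69.84564943]), [np.float64(0.5401492569837215), np.float64(0.92477278616118), np.float64(0.5534300036872737)])
40 [ 493.09400534 -149.17457033   40.        ]
46 [ 495.47081113 -148.8070542    46.        ]
52 [ 497.84761691 -148.43953808   52.        ]
```

>>> send_rows:
  travel:
    - [0.03,0,0.4]
    - [0.03,0,0.7]
    - [0.03,0,0.9]
    - [0.03,0,0.98]
    - [0.03,0,0.98]
  turn: [0,0,0,0,0]
  gripper: [45,45,45,45,45]

```text
time_s: 2.82
tcp_pos: [518.8, -149.9, 78.7]
tool_rot: [0.997, 0.072, 0.0, 0.0]
contact_force: [0.2, -0.0, 0.5]
opening: 45.0
grip_force: 0.0
```

>>> send_rows:
  travel:
    - [0,0,0]
    - [0,0,0]
    - [0,0,0]
    - [0,0,0]
    - [0,0,0]
  turn: [0,0,0,0,0]
  gripper: [35,25,18,18,18]
  force: 20

```text
time_s: 3.45
tcp_pos: [518.6, -146.3, 78.7]
tool_rot: [0.997, 0.074, -0.0, -0.001]
contact_force: [-1.4, 6.4, 1.7]
opening: 19.9
grip_force: 19.6
```

Gripped, with the arm's target about 3.5 mm off along the rod. I'll ease that, then lift along the arc to a handle angle of about 0.5.

>>> send_rows:
  travel:
    - [0,-0.035,0]
    - [0,-0.035,0]
  turn: [0,0,0]
  gripper: [18,18]

```text
validation failed for argument at $.tu...
```

>>> send_rows:
  travel:
    - [0,-0.035,0]
    - [0,-0.035,0]
  turn: [0,0]
  gripper: [18,18]

```text
time_s: 3.7
tcp_pos: [518.5, -145.9, 78.7]
tool_rot: [0.997, 0.072, 0.0, 0.0]
contact_force: [-0.8, 0.7, 0.7]
opening: 20.3
grip_force: 19.8
```

>>> send_rows:
  travel:
    - [0.014,0,-0.043]
    - [0.034,0,-0.091]
    - [0.059,0,-0.137]
    - [0.088,0,-0.18]
    - [0.126,0,-0.224]
  turn: [0,0,0,0,0]
  gripper: [18,18,18,18,18]

```text
time_s: 4.32
tcp_pos: [530.5, -144.0, 100.8]
tool_rot: [0.997, 0.072, -0.0, 0.0]
contact_force: [0.3, -2.7, -5.7]
opening: 20.0
grip_force: 19.7
```

>>> send_rows:
  travel:
    - [0,0,0]
  turn: [0]
  gripper: [18]

```text
time_s: 4.45
tcp_pos: [531.1, -143.9, 101.3]
tool_rot: [0.997, 0.072, 0.0, 0.0]
contact_force: [-0.7, -1.6, 1.5]
opening: 20.2
grip_force: 20.0
```

>>> send_rows:
  travel:
    - [0,-0.05,0]
    - [0,-0.1,0]
    - [0,-0.15,0]
    - [0,-0.2,0]
    - [0,-0.2,0]
  turn: [0,0,0,0,0]
  gripper: [18,18,18,18,18]

```text
time_s: 5.08
tcp_pos: [527.4, -122.9, 100.6]
tool_rot: [0.997, 0.073, -0.0, -0.0]
contact_force: [-2.3, -1.2, 2.9]
opening: 20.4
grip_force: 20.2
```

>>> send_rows:
  travel:
    - [-0.015,0,0.018]
    - [-0.015,0,0.018]
  turn: [0,0]
  gripper: [18,18]

```text
time_s: 5.32
tcp_pos: [525.5, -123.3, 98.5]
tool_rot: [0.997, 0.073, -0.001, -0.001]
contact_force: [-4.5, -0.2, 3.6]
opening: 20.0
grip_force: 20.2
```

>>> send_rows:
  travel:
    - [-0.008,0,0.008]
    - [-0.008,0,0.008]
  turn: [0,0]
  gripper: [18,18]

```text
time_s: 5.58
tcp_pos: [525.0, -123.4, 97.9]
tool_rot: [0.997, 0.073, -0.001, -0.001]
contact_force: [-5.4, 1.0, 4.0]
opening: 20.0
grip_force: 20.3
```

Run:
```python
from h import *
import cv2
st=ctrl.get_state();print(st['time_s'],st['tcp_pos'],st['contact_force'])
cv2.imwrite("pics/w2.png",cams.grab_frame("wrist")[:,:,::-1])
```

```text
5.575 [ 525.03077994 -123.39927453   97.86453425] [-5.35889263  0.97352887  4.03303834]
```

View pics/w2.png

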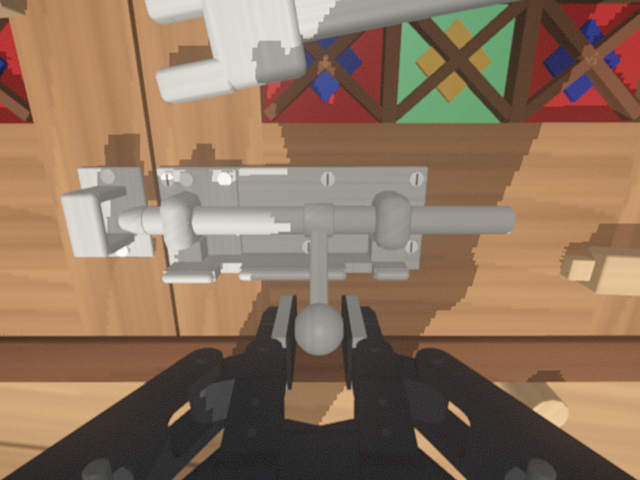

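The view shows the handle mid-rail with the knob well held at (319,328), and the notch piece ahead at (180–240,272). I'll relieve the radial load and feel for the rail.

>>> send_rows:
  travel:
    - [-0.029,0,-0.004]
    - [-0.029,0,-0.004]
  turn: [0,0]
  gripper: [18,18]

```text
time_s: 5.88
tcp_pos: [525.0, -123.4, 98.4]
tool_rot: [0.997, 0.073, 0.002, -0.001]
contact_force: [5.0, 2.9, -6.7]
opening: 20.4
grip_force: 20.2
```

>>> send_rows:
  travel:
    - [-0.009,0,0.012]
    - [-0.009,0,0.012]
  turn: [0,0]
  gripper: [18,18]

```text
time_s: 6.12
tcp_pos: [524.3, -123.5, 97.6]
tool_rot: [0.997, 0.073, 0.003, -0.0]
contact_force: [5.5, 3.3, -4.5]
opening: 20.0
grip_force: 20.4
```

>>> send_rows:
  travel:
    - [0.002,0,0.017]
    - [0.002,0,0.017]
  turn: [0,0]
  gripper: [18,18]

```text
time_s: 6.38
tcp_pos: [523.4, -123.7, 96.2]
tool_rot: [0.997, 0.073, 0.001, -0.0]
contact_force: [1.7, 5.2, 4.3]
opening: 19.9
grip_force: 20.9
```

>>> send_rows:
  travel:
    - [-0.006,0,0.008]
    - [-0.006,0,0.008]
  turn: [0,0]
  gripper: [18,18]

```text
time_s: 6.62
tcp_pos: [523.3, -123.8, 95.9]
tool_rot: [0.997, 0.073, 0.002, -0.0]
contact_force: [0.5, 4.8, 8.3]
opening: 20.2
grip_force: 21.2
```

Rail felt, with about 6.8 N tangential at the knob. I'll ease off slightly and ride towards the keeper.

>>> send_rows:
  travel:
    - [0.003,-0.03,-0.004]
    - [0.003,-0.07,-0.004]
    - [0.003,-0.11,-0.004]
    - [0.003,-0.15,-0.004]
    - [0.003,-0.19,-0.004]
  turn: [0,0,0,0,0]
  gripper: [18,18,18,18,18]

```text
time_s: 7.25
tcp_pos: [521.5, -110.4, 96.3]
tool_rot: [0.997, 0.071, 0.003, 0.003]
contact_force: [5.3, -9.3, 2.8]
opening: 20.3
grip_force: 21.0
```

>>> send_rows:
  travel:
    - [0,-0.015,0]
    - [0,-0.03,0]
    - [0,-0.03,0]
  turn: [0,0,0]
  gripper: [18,18,18]

```text
time_s: 7.62
tcp_pos: [521.0, -107.2, 96.3]
tool_rot: [0.997, 0.071, 0.003, 0.002]
contact_force: [5.4, -9.1, 2.7]
opening: 20.0
grip_force: 20.9
```

>>> send_rows:
  travel:
    - [0,-0.015,0]
    - [0,-0.03,0]
    - [0,-0.03,0]
  turn: [0,0,0]
  gripper: [18,18,18]

```text
time_s: 8.0
tcp_pos: [520.6, -104.1, 96.3]
tool_rot: [0.997, 0.071, 0.003, 0.002]
contact_force: [5.1, -7.7, 2.5]
opening: 20.3
grip_force: 20.9
```

>>> send_rows:
  travel:
    - [0,-0.015,0]
    - [0,-0.03,0]
    - [0,-0.03,0]
  turn: [0,0,0]
  gripper: [18,18,18]

```text
time_s: 8.38
tcp_pos: [520.0, -100.6, 96.3]
tool_rot: [0.997, 0.071, 0.003, 0.002]
contact_force: [4.6, -7.7, 2.5]
opening: 20.2
grip_force: 20.9
```

>>> send_rows:
  travel:
    - [0,-0.015,0]
    - [0,-0.03,0]
    - [0,-0.03,0]
  turn: [0,0,0]
  gripper: [18,18,18]

```text
time_s: 8.75
tcp_pos: [519.6, -97.5, 96.3]
tool_rot: [0.997, 0.071, 0.002, 0.002]
contact_force: [4.2, -6.6, 2.8]
opening: 20.1
grip_force: 20.9
```

>>> send_rows:
  travel:
    - [0,-0.015,0]
    - [0,-0.025,0]
    - [0,-0.025,0]
  turn: [0,0,0]
  gripper: [18,18,18]

```text
time_s: 9.12
tcp_pos: [519.2, -95.2, 96.3]
tool_rot: [0.997, 0.071, 0.003, 0.002]
contact_force: [5.2, -6.7, 3.4]
opening: 20.2
grip_force: 20.9
```

>>> send_rows:
  travel:
    - [0,-0.015,0]
    - [0,-0.025,0]
    - [0,-0.025,0]
  turn: [0,0,0]
  gripper: [18,18,18]

```text
time_s: 9.5
tcp_pos: [518.9, -92.7, 96.3]
tool_rot: [0.997, 0.071, 0.003, 0.002]
contact_force: [4.8, -6.3, 3.6]
opening: 20.4
grip_force: 20.9
```

Bolt at about 54 mm and still on the rail (z unchanged). I'll continue.

>>> send_rows:
  travel:
    - [0,-0.015,0]
    - [0,-0.025,0]
    - [0,-0.025,0]
  turn: [0,0,0]
  gripper: [18,18,18]

```text
time_s: 9.88
tcp_pos: [518.5, -90.1, 96.3]
tool_rot: [0.997, 0.071, 0.002, 0.002]
contact_force: [4.8, -6.7, 3.1]
opening: 20.2
grip_force: 20.9
```

>>> send_rows:
  travel:
    - [0,-0.015,0]
    - [0,-0.025,0]
    - [0,-0.025,0]
  turn: [0,0,0]
  gripper: [18,18,18]

```text
time_s: 10.25
tcp_pos: [518.0, -87.3, 96.2]
tool_rot: [0.997, 0.071, 0.002, 0.002]
contact_force: [5.2, -5.0, 3.9]
opening: 20.0
grip_force: 20.9
```

>>> send_rows:
  travel:
    - [0,-0.01,0]
    - [0,-0.02,0]
    - [0,-0.02,0]
  turn: [0,0,0]
  gripper: [18,18,18]

```text
time_s: 10.62
tcp_pos: [517.5, -85.0, 96.0]
tool_rot: [0.997, 0.071, 0.002, 0.002]
contact_force: [4.5, -4.8, 3.0]
opening: 20.4
grip_force: 20.8
```

>>> send_rows:
  travel:
    - [0,-0.01,0]
    - [0,-0.02,0]
    - [0,-0.02,0]
  turn: [0,0,0]
  gripper: [18,18,18]

```text
time_s: 11.0
tcp_pos: [516.7, -82.3, 95.6]
tool_rot: [0.997, 0.072, 0.002, 0.001]
contact_force: [3.6, -3.7, -0.5]
opening: 19.8
grip_force: 20.6
```

Press vanished and z fell at a bolt position of about 64 mm, so the stem is over the notch. Next I lower it a little.

>>> send_rows:
  travel:
    - [-0.006,0,0.008]
    - [-0.012,0,0.016]
    - [-0.012,0,0.016]
  turn: [0,0,0]
  gripper: [18,18,18]

```text
time_s: 11.38
tcp_pos: [515.6, -82.4, 94.0]
tool_rot: [0.997, 0.072, 0.002, 0.001]
contact_force: [4.5, -3.5, -0.8]
opening: 20.3
grip_force: 20.7
```

>>> send_rows:
  travel:
    - [-0.006,0,0.008]
    - [-0.012,0,0.016]
    - [-0.012,0,0.016]
  turn: [0,0,0]
  gripper: [18,18,18]

```text
time_s: 11.75
tcp_pos: [514.1, -82.1, 92.3]
tool_rot: [0.997, 0.072, 0.001, 0.001]
contact_force: [4.6, -3.3, -0.6]
opening: 20.0
grip_force: 20.7
```

It enters freely; I follow the arc down.

>>> send_rows:
  travel:
    - [-0.007,0,0.02]
    - [-0.015,0,0.04]
    - [-0.015,0,0.04]
  turn: [0,0,0]
  gripper: [18,18,18]

```text
time_s: 12.12
tcp_pos: [510.8, -81.3, 87.6]
tool_rot: [0.997, 0.072, -0.001, 0.0]
contact_force: [1.7, -3.8, -0.4]
opening: 20.1
grip_force: 20.7
```

>>> send_rows:
  travel:
    - [-0.01,0,0.02]
    - [-0.02,0,0.045]
    - [-0.02,0,0.045]
  turn: [0,0,0]
  gripper: [18,18,18]

```text
time_s: 12.5
tcp_pos: [508.7, -81.2, 83.0]
tool_rot: [0.997, 0.073, -0.001, -0.0]
contact_force: [0.5, -3.5, -0.3]
opening: 20.2
grip_force: 20.8
```

>>> send_rows:
  travel:
    - [-0.007,0,0.02]
    - [-0.012,0,0.04]
    - [-0.012,0,0.04]
  turn: [0,0,0]
  gripper: [18,18,18]

```text
time_s: 12.88
tcp_pos: [507.6, -81.4, 79.1]
tool_rot: [0.997, 0.073, -0.001, -0.0]
contact_force: [-1.1, -3.6, 0.8]
opening: 20.1
grip_force: 21.0
```

>>> send_rows:
  travel:
    - [-0.001,0,0.008]
    - [-0.001,0,0.008]
  turn: [0,0]
  gripper: [18,18]

```text
time_s: 13.12
tcp_pos: [507.6, -81.4, 78.5]
tool_rot: [0.997, 0.073, -0.001, -0.0]
contact_force: [-3.1, -3.7, 0.9]
opening: 20.1
grip_force: 21.1
```

>>> send_rows:
  travel:
    - [-0.001,0,0.008]
    - [-0.001,0,0.008]
  turn: [0,0]
  gripper: [18,18]

```text
time_s: 13.38
tcp_pos: [507.6, -81.4, 77.8]
tool_rot: [0.997, 0.073, -0.0, -0.0]
contact_force: [-2.6, -4.3, 2.8]
opening: 19.7
grip_force: 21.1
```

>>> send_rows:
  travel:
    - [0,0,0.008]
    - [0,0,0.008]
  turn: [0,0]
  gripper: [18,18]

```text
time_s: 13.62
tcp_pos: [507.5, -81.4, 77.0]
tool_rot: [0.997, 0.073, -0.001, -0.0]
contact_force: [-2.8, -4.3, 2.2]
opening: 20.2
grip_force: 21.1
```

>>> send_rows:
  travel:
    - [0,0,-0.008]
    - [0,0.01,-0.008]
    - [0,0.01,-0.008]
  turn: [0,0,0]
  gripper: [18,18,18]

```text
time_s: 14.0
tcp_pos: [507.8, -81.5, 77.7]
tool_rot: [0.997, 0.073, -0.0, -0.0]
contact_force: [-3.7, -0.8, 0.8]
opening: 20.1
grip_force: 21.0
```

Apparently fully down (below the initial grip height). I let go, rise and check.

>>> send_rows:
  travel:
    - [0,0,0]
    - [0,0,0]
    - [0,0,0]
    - [0,0,0]
    - [0,0,0]
  turn: [0,0,0,0,0]
  gripper: [24,30,40,45,45]

```text
time_s: 14.62
tcp_pos: [508.3, -82.3, 77.9]
tool_rot: [0.997, 0.073, 0.0, -0.0]
contact_force: [0.2, 0.3, -0.6]
opening: 44.8
grip_force: 0.0
```

>>> send_rows:
  travel:
    - [0,0,-0.15]
    - [0,0,-0.4]
    - [0,0,-0.7]
    - [0,0,-0.98]
    - [0,0,-0.98]
  turn: [0,0,0,0,0]
  gripper: [45,45,45,45,45]

```text
time_s: 15.25
tcp_pos: [509.9, -82.5, 178.9]
tool_rot: [0.997, 0.073, 0.003, 0.001]
contact_force: [0.5, 0.0, 0.1]
opening: 44.8
grip_force: 0.0
```

Run:
```python
from h import *
import cv2
st=ctrl.get_state();print(st['time_s'],st['tcp_pos'],st['contact_force'])
a=cams.grab_frame("wrist")[:,:,::-1]
np.save("w3.npy",cams.camera_model("wrist"),allow_pickle=True)
b=cams.grab_frame("scene")[180:280,255:355,::-1]
cv2.imwrite("pics/w3.png",np.hstack([cv2.resize(a[100:340,100:500],(400,240)),cv2.resize(b,(400,400),interpolation=2)[:240]]) if 0 else np.hstack([cv2.copyMakeBorder(a[100:340,100:500],0,160,0,0,0),cv2.resize(b,(400,400),interpolation=2)]))
```

```text
15.25 [509.88136582 -82.46130778 178.9485983 ] [0.54377216 0.04062292 0.13873863]
```

View pics/w3.png

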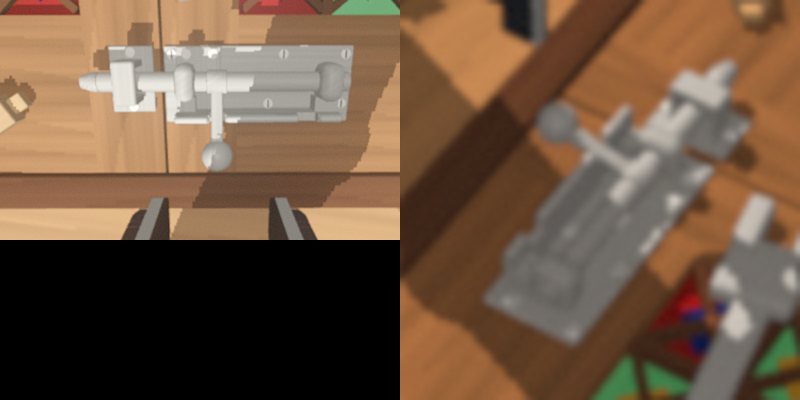

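The bolt is through the keeper, the handle is in the notch piece, and the knob is at wrist (317,255) and scene (294,210.5). A height check follows.

Run:
```python
from h import *
m=np.load("w3.npy",allow_pickle=True).item();s=cams.camera_model("scene")
k,e=tri([ray(m,(317,254.5)),ray(s,(293.5,210.2))]);print(k,e)
m1=np.load("w1.npy",allow_pickle=True).item()
k1,e=tri([ray(m1,(320,251.5)),ray(s,(276.5,229.2))]);print("initial",k1,e)
x=np.array([.989,.146]);print("across",(k-k1)[:2]@x,"along",(k-k1)[:2]@[-.146,.989])
```

```text
[506.2000863  -81.09082475  64.20329471] [np.float64(0.511203914309901), np.float64(0.5112039143099352)]
initial [ 517.20205618 -145.6134998    68.73528231] [np.float64(0.6050476944268433), np.float64(0.6050476944267275)]
across -1.4606376592520238 along 65.41921322776516
```

```bash
python3 -c "
from cell import ctrl
print(ctrl.close_job())"
```

```text
the job is handed in; nothing more can be done
None
```

I slid the bolt about 65 mm through the keeper, found the locking notch by feel, turned the handle down into it, let go and handed the job in at about 15 s; the camera check agrees with fully down, but no verdict came back.

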